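# Pry open the console cover

## Task

Take the flat steel pry tool off the mat, push its blade into the notch under the console's hinged cover and lever the cover up, then use the tool to swing the cover back until it is fully open. Only the tool may touch the console, not the gripper. Afterwards put the tool down flat inside the shallow aluminium tray, with it resting on the tray floor before you let go, and leave the brush, solder spool and bottle where they are.

Things in the scene. Friction and masses are not known exactly. Their poses are not given: they have to be found in the camera images.
- console: fixed black box with a white hinged cover, 120 mm (its x) by 160 mm (y) by 66 mm high. Origin: centre of the underside, z up. Opening edge: the face at x = -60 mm, facing roughly world -y (within 30 degrees); hinge along the edge at x = +60 mm. Walls 5 mm thick, 60 mm high; the cover is a flat 6 mm plate on top, flush all round. Hollow inside; circuit parts reach 30 mm above the bench
- notch (a point): centre of the pry notch, on the outer face of the opening edge: a cut-out through the wall, 60 mm wide and 10 mm high, from 50 to 60 mm above the bench, its upper side being the underside of the cover. Axes as the console: x points into the box
- cover_hinge (a point): middle of the hinge line, which runs along the console's y, at x = +60 mm, 60 mm above the bench (level with the cover's underside). Axes as the console
- cover (a joint): opening angle of the cover in rad: 0 closed, 1.57 upright, 1.85 its stop. The hinge is stiff: the cover (150 g) stays at any angle it is left at; raising it takes about 2 N at the opening edge
- cover_edge (a point): middle of the lower side of the cover's free edge, 120 mm from the hinge line; moves with the cover
- pry: loose pry tool, 190 mm long, about 120 g, lying along its x, blade to +x (roughly world +x at first). Black handle 100 mm long, 18 wide, 24 high, from x = -50 to +50 mm; flat steel blade 20 mm wide, 4 thick, from x = +50 to +140 mm, centred 12 mm above the handle's underside. Origin: under the middle of the handle
- pry_tip (a point): middle of the blade's end, 140 mm ahead of the handle's middle and 12 mm above the handle's underside
- pry_butt (a point): centre of the handle's rear end
- tray: shallow open aluminium tray, fixed: 240 mm (its x) by 130 mm (its y), walls 4 mm thick and 16 mm high; its floor is 4 mm thick. Origin: centre of its underside
- brush: bystander: flat cleaning brush 150 mm long, 30 mm wide, 12 mm high, wooden handle and grey bristles, lying near the pry tool (which of the two lies nearer to the console varies). Leave it alone
- spool: bystander: spool of solder, 60 mm across, 46 mm high, standing on the bench on the far side of the mat
- bottle: bystander: white bottle with a black cap, 44 mm across, 100 mm high, standing on the bench on the far side of the mat
Things that resemble listed ones, but are neither listed nor needed, are in the scene too. Of the things shaped like the pry, the black one is meant.

How it is judged:
By the outcome, as a careful person would: the job done as asked, in the order asked, and still so for the second after the job is handed in, with the robot touching nothing.
It also fails if it takes over 59 s, if anything falls off the work surface, if the arm or the gripper's body presses on something with over 40 N, if the wrist force passes 120 N, or if a joint passes its speed limit or range.

## Robot

A 6-joint arm with a two-finger parallel gripper is mounted at the origin on the work surface. World frame = base frame: x ahead of the robot, y to its left, z up, the work surface at z = 0. Lengths are in m, angles in rad, forces in N, time in s.
With the tool pointing down it reaches from about 0.2 to 0.875 m from the base axis. Payload 3.4 kg.
Tool frame: the origin (TCP) lies between the finger pads; the fingertips stand 25 mm ahead of it and the grasp point (between the pads) lies 6 mm ahead of it (r.nose_length is the z of the fingertips in the tool frame, in m); z points along the fingers, y is the line along which they close (so a half turn about z gives the same grasp; the last joint's range is limited). The gripper opens to 94 mm and grips with 3 to 60 N. Pads are 16 mm wide; open, the fingers measure 119 mm over their backs; the gripper's body (75 mm by 177 mm) begins 78 mm behind the grasp point.
Start: joints at [1.057, 0.276, 1.505, -0, 1.361, -0.121], TCP at [0.22, 0.531, 0.23] pointing down, gripper open.
Joint ranges: [-2.89, 2.89], [-0.75, 2.08], [0.22, 2.7], [-1.18, 4.32], [0.11, 2.71], [-2.7, 2.7]. Speed limits (rad/s): [2.57, 2.57, 3.14, 3.14, 3.14, 3.14].

## Interface

Orientations are given as a unit quaternion [w, x, y, z].
In Python, from plant import r, gripper_to, inverse_kinematics, vision, models, telemetry gives the robot as it stands. Calls block until the motion is done:
- r.move_to(position, orientation): joint-space move of the TCP to a pose.
- r.move_l(position, rot=None, vel=0.15, guard=None): straight line of the TCP; rot=None keeps the orientation; vel is the mean speed in m/s. With guard (N) it stops when the force on the tool has changed by that much, and returns True; else False.
- r.movej(angles): joint-space move.
- gripper_to(opening, f_grip=None): finger opening in m; f_grip is the grip in N (None keeps the last); returns when the fingers have stopped.
- r.hold(seconds).
- inverse_kinematics(position, orientation): joint angles nearest the present ones, or None.
- vision.snapshot(name): name is "scene" or "top" or "wrist"; returns the picture (420x560x3 uint8, red, green, blue); there is no depth.
- vision.get_calibration(name): a dict with "fx", "fy", "cx", "cy" (pixels), "position" and "orientation" of the camera in the world. Camera axes: x right, y down, z forward; pixel columns grow to the right and rows downward; lengths in m; the calibration is good to about 2 mm. A picture is of the moment at which its call begins: read the wrist's pose just before it. get_calibration takes no time and is no camera call; for the wrist camera it gives the pose at the moment of the call.
A pose or a line that the arm cannot do raises r.PlanningError and nothing moves.
- r.sign_off(): hands the job in; it is judged then, once.
Trained networks look in the newest picture that a camera, given by its name, has taken for a name from the list of things; names that differ only in an ending like _2 or _b are one class to them, and where a whole thing is asked for, a point or a joint stands for the part that bears it (a point fixed in the world has none). Each returns a list of dicts, best first, with "score" (0 to 1); they miss things now and then, are a little off and sometimes report something else, mostly with a low value. They report only what shows in the picture. A call takes as long as a camera call. They do not tell look-alikes from the thing itself.
- models.boxes_of(thing, camera): "at" ([x, y, z] in m, in world coordinates, good to about 4 mm: the middle of the surface that is visible of it).
- models.regions_of(thing, camera): "pixels" (420x560 bool, what is visible of it).
- models.mark_of(thing, camera): "at" ([x, y, z] in m, in world coordinates, good to about 4 mm: a listed point, or the origin of a listed thing).
Readings, each from a call of its own:
- telemetry.current_t(): time.
- telemetry.current_joints(): joint angles.
- telemetry.current_dq(): joint speeds.
- telemetry.current_joint_efforts(): joint torques, N m.
- telemetry.current_ee_pos(): TCP position.
- telemetry.current_tool_rot(): TCP orientation.
- telemetry.current_wrist_force(): force on the tool from outside, world axes, zero at the start.
- telemetry.current_torque(): the same for the moment, N m.
- telemetry.current_opening(): finger opening in m.
- telemetry.current_finger_force(): force on a finger pad.
Only numpy, scipy, OpenCV 4.12 (cv2) and the standard library are available. Lean on these libraries where they do the work, as an engineer would, in place of code of your own. Each camera call takes 0.05 s, during which the arm holds its last target. There are 200 camera calls.

## Working session

There is one attempt and no reset: what is moved stays moved. The work goes in short steps, each a Python script; the robot and the scene stay as the last script left them, time stands still between calls to the robot, and variables do not carry over. Pictures are saved under pics/ and viewed, at most 10 in all, crops included, and the job is handed in when it is done.

```bash
ls; mkdir -p pics; python3 - <<'E'
from plant import r, vision, models, telemetry
import cv2,numpy as np
a=vision.snapshot("scene")
for n in ["pry","pry_tip","pry_butt","console","notch","cover_hinge","cover_edge","tray","brush","spool","bottle"]:
    print("scene",n,[(np.round(d["at"],3).tolist(),round(d["score"],2)) for d in models.mark_of(n,"scene")])
b=vision.snapshot("top")
for n in ["pry","pry_tip","pry_butt","console","notch","cover_hinge","cover_edge","tray","brush","spool","bottle"]:
    print("top",n,[(np.round(d["at"],3).tolist(),round(d["score"],2)) for d in models.mark_of(n,"top")])
cv2.imwrite("pics/s.png",a[:,:,::-1]);cv2.imwrite("pics/t.png",b[:,:,::-1])
print(vision.get_calibration("scene"),vision.get_calibration("top"),telemetry.current_t(),telemetry.current_tool_rot())
E
```

```text
pics
scene pry [([0.205, 0.299, 0.002], 0.86), ([0.46, -0.077, -0.0], 0.69), ([0.13, -0.303, 0.003], 0.59)]
scene pry_tip [([0.266, -0.331, 0.014], 0.6), ([0.123, 0.418, 0.015], 0.55), ([0.553, -0.396, 0.001], 0.33)]
scene pry_butt [([0.231, 0.264, 0.016], 0.67), ([0.412, -0.084, 0.013], 0.62), ([0.079, -0.296, 0.012], 0.61), ([0.537, 0.291, 0.061], 0.38)]
scene console [([0.565, 0.238, 0.0], 0.79)]
scene notch [([0.589, 0.175, 0.054], 0.71)]
scene cover_hinge [([0.542, 0.291, 0.06], 0.62)]
scene cover_edge [([0.592, 0.178, 0.063], 0.86)]
scene tray [([0.555, -0.398, 0.0], 0.93)]
scene brush [([0.472, -0.206, -0.002], 0.72)]
scene spool [([0.729, -0.107, 0.001], 0.83)]
scene bottle [([0.733, -0.221, 0.001], 0.73)]
top pry [([0.46, -0.077, -0.005], 0.62), ([0.131, -0.302, 0.0], 0.58)]
top pry_tip [([0.264, -0.324, 0.014], 0.9), ([0.6, -0.071, 0.015], 0.67), ([0.122, 0.41, 0.009], 0.65)]
top pry_butt [([0.413, -0.078, 0.011], 0.76), ([0.234, 0.255, 0.011], 0.74), ([0.079, -0.292, 0.01], 0.55)]
top console [([0.566, 0.234, 0.002], 0.75)]
top notch [([0.587, 0.179, 0.058], 0.56), ([0.566, 0.234, 0.003], 0.31)]
top cover_hinge []
top cover_edge [([0.592, 0.178, 0.062], 0.92)]
top tray [([0.557, -0.395, 0.0], 0.72)]
top brush [([0.469, -0.206, -0.001], 0.56)]
top spool [([0.731, -0.113, -0.001], 0.76)]
top bottle [([0.738, -0.224, -0.001], 0.88)]
{'fx': 485.3083365220245, 'fy': 485.3083365220245, 'cx': 278.4895899334618, 'cy': 210.60117423559925, 'position': array([1.55955197, 0.02428866, 0.83086752]), 'orientation': array([-0.31646849,  0.6092906 ,  0.64298776, -0.33938092])} {'fx': 441.05373923204127, 'fy': 441.05373923204127, 'cx': 282.8776190076332, 'cy': 212.52065616479533, 'position': array([ 0.37868538, -0.06371662,  1.16299401]), 'orientation': array([-0.02670961,  0.7148907 , -0.69831058,  0.02408769])} 1.2 [1.78108814e-05 1.95136485e-01 9.80776096e-01 4.31839797e-05]
```

View pics/s.png

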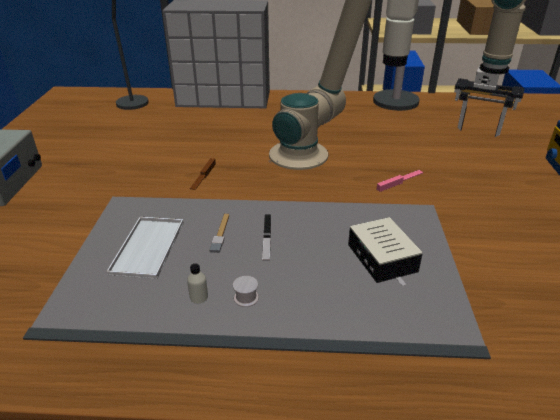

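View pics/t.png

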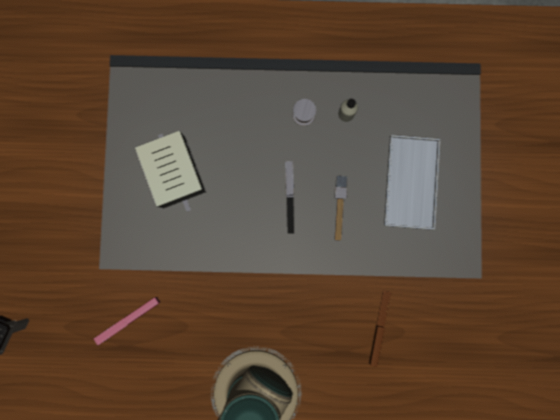

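Scene shows three pry-shaped things: black one at scene (267,237)/top (290,198), pink at scene (400,180)/top (127,320), brown at scene (204,172)/top (380,328). The brush is at top (340,208). The task calls for the black one. The tray is at top (412,182), the console at top (168,170) with a grey strip poking out at (162,137) and (186,205).

```bash
cat > h.py <<'E'
import numpy as np, cv2
from scipy.spatial.transform import Rotation as R
from plant import r, gripper_to, inverse_kinematics, vision, models, telemetry
def ray_plane(cal,px,z):
    px=np.atleast_2d(px).astype(float)
    d=np.c_[(px[:,0]-cal["cx"])/cal["fx"],(px[:,1]-cal["cy"])/cal["fy"],np.ones(len(px))]
    d=R.from_quat(cal["orientation"],scalar_first=True).apply(d); p=np.asarray(cal["position"])
    return (p+d*((z-p[2])/d[:,2])[:,None])[:,:2]
def rect(cal,mask,z):
    v,u=np.nonzero(mask); return cv2.minAreaRect(ray_plane(cal,np.c_[u,v],z).astype(np.float32))
def down(yaw): # tool z down, tool x at yaw (closing line perpendicular)
    return (R.from_euler("z",yaw)*R.from_euler("x",np.pi)).as_quat(scalar_first=True)
E
python3 - <<'E'
from h import *
cal=vision.get_calibration("top"); b=vision.snapshot("top")
for d in models.regions_of("pry","top"):
    m=d["pixels"]; v,u=np.nonzero(m); print("pry",d["score"],m.sum(),u.mean(),v.mean(),b[m].mean(0).round(),rect(cal,m,0.015))
for n,z in (("tray",.016),("console",.066),("cover",.066),("brush",.01)):
    for d in models.regions_of(n,"top")[:2]: print(n,d["score"],rect(cal,d["pixels"],z))
w=np.zeros(b.shape[:2],bool); w[120:215,120:210]=(b[120:215,120:210].min(2)>130)
print("white",rect(cal,w,.066))
s=vision.snapshot("scene")
c=np.hstack([cv2.resize(b[125:245,120:220],None,fx=4,fy=4,interpolation=cv2.INTER_CUBIC),cv2.resize(b[125:245,270:360],None,fx=4,fy=4,interpolation=cv2.INTER_CUBIC)])
cv2.imwrite("pics/c.png",c[:,:,::-1])
E
```

```text
pry 0.89 555 124.55135135135136 321.4036036036036 [157.  95. 109.] ((0.17494456470012665, 0.33784013986587524), (0.0218594279140234, 0.1906442940235138), 36.17383575439453)
pry 0.71 547 289.21937842778794 194.51919561243145 [79. 79. 80.] ((0.5042222738265991, -0.07343214005231857), (0.19201183319091797, 0.021052265539765358), 1.2558461427688599)
pry 0.66 674 378.87388724035605 328.9005934718101 [81. 47. 26.] ((0.17115429043769836, -0.3121856153011322), (0.025289133191108704, 0.1915028691291809), 78.70197296142578)
tray 0.65 ((0.5506295561790466, -0.3931999206542969), (0.13694502413272858, 0.24273760616779327), 86.04041290283203)
console 0.71 ((0.5504863858222961, 0.22539693117141724), (0.2063755840063095, 0.13041698932647705), 22.644817352294922)
cover 0.84 ((0.5639176368713379, 0.23479624092578888), (0.16180451214313507, 0.12293795496225357), 22.704126358032227)
cover 0.34 ((0.7143144607543945, -0.10624383389949799), (0.06719564646482468, 0.05580702796578407), 1.2558070421218872)
brush 0.88 ((0.4774250388145447, -0.20677685737609863), (0.026827512308955193, 0.16380392014980316), 89.28437805175781)
white ((0.5637379884719849, 0.23434340953826904), (0.15880317986011505, 0.11815400421619415), 22.465167999267578)
```

View pics/c.png

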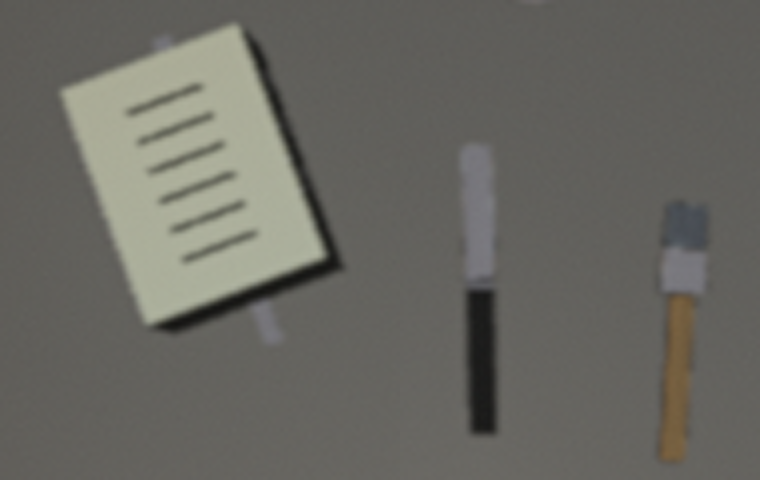

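The crop confirms it: black handle with a steel blade. The brush is the separate wooden thing on the right. The console's right-hand (-y) side is the opening edge. Picking up the tool.

```bash
cat >> h.py <<'E'
C=np.array([0.5645,0.2345]); YAW=np.radians(112.5); DX=np.array([np.cos(YAW),np.sin(YAW)])
GX=0.030; DZ=0.027   # grip along the handle; TCP above handle underside
def tcp_for_tip(x,z,arm=0.140-GX):  # console x and height of blade centre at tip
    p=C+DX*(x-arm); return [p[0],p[1],z-0.012+DZ]
E
python3 - <<'E'
from h import *
y=np.radians(2); g=[0.489,-0.0745]
gripper_to(0.06)
r.move_to([*g,0.12],down(y))
print(r.move_l([*g,DZ],vel=0.08,guard=8), telemetry.current_ee_pos())
gripper_to(0.0,f_grip=60); print(telemetry.current_opening(),telemetry.current_finger_force())
r.move_l([*g,0.16],vel=0.15)
r.move_to(tcp_for_tip(-0.11,0.12),down(YAW))
for cam in("top","scene"):
    a=vision.snapshot(cam); cv2.imwrite(f"pics/{cam}1.png",a[:,:,::-1])
    for n in("pry_tip","pry_butt"): print(cam,n,[(np.round(d["at"],3),round(d["score"],2)) for d in models.mark_of(n,cam)])
print("expected tip",C+DX*-.11,.12,"butt",C+DX*-.30,telemetry.current_t(),telemetry.current_joints().round(2) if hasattr(telemetry.current_joints(),'round') else telemetry.current_joints())
E
```

```text
False [ 0.48945629 -0.07464154  0.02744085]
0.01766498831942126 59.98713433742523
top pry_tip [(array([ 0.267, -0.325,  0.013]), 0.63)]
top pry_butt [(array([ 0.081, -0.294,  0.011]), 0.96), (array([ 0.682, -0.044,  0.118]), 0.83), (array([0.565, 0.231, 0.004]), 0.35)]
scene pry_tip [(array([0.123, 0.419, 0.014]), 0.77), (array([ 0.268, -0.327,  0.013]), 0.74), (array([0.606, 0.133, 0.118]), 0.64)]
scene pry_butt [(array([0.232, 0.262, 0.017]), 0.79), (array([ 0.682, -0.045,  0.12 ]), 0.76), (array([ 0.079, -0.296,  0.011]), 0.63)]
expected tip [0.60659518 0.13287325] 0.12 butt [ 0.67930503 -0.04266386] 9.5167 [-0.06  0.45  1.48 -0.    1.21 -0.45]
```

View pics/scene1.png

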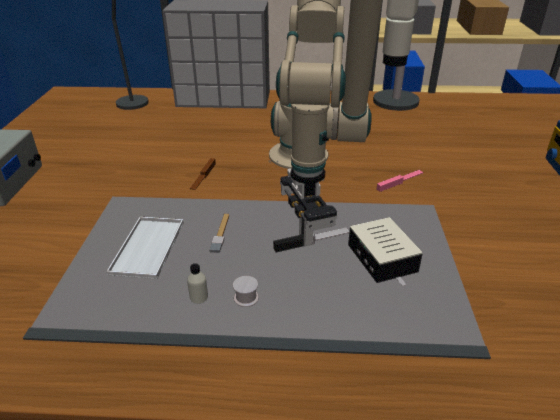

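The scene picture shows the tool held level with its tip at about (350,232), pointing at the console. The measured tip is within 2 mm of what I expected. Next: insert the blade and start lifting.

```bash
cat >> h.py <<'E'
D=0.100
def arc(th,d=D): # tip blade-centre so that its top corner lies on the cover's underside
    return tcp_for_tip(0.06-d*np.cos(th),0.060+d*np.sin(th)-0.002)
E
python3 - <<'E'
from h import *
F=lambda:np.round(telemetry.current_wrist_force(),1)
r.move_l(tcp_for_tip(-0.085,0.055),vel=0.12); print(F())
hit=r.move_l(tcp_for_tip(-0.04,0.055),vel=0.04,guard=6); print("hit",hit,F(),telemetry.current_ee_pos(),tcp_for_tip(-0.04,0.055))
if not hit:
    for th in np.arange(0.0,0.61,0.1):
        r.move_l(arc(th),vel=0.08); print(round(th,1),F())
a=vision.snapshot("scene"); cv2.imwrite("pics/scene2.png",cv2.resize(a[150:320,220:460],None,fx=3,fy=3)[:,:,::-1])
for n in("pry_tip","pry_butt","cover_edge"): print(n,[(np.round(d["at"],3),round(d["score"],2)) for d in models.mark_of(n,"scene")])
e=C+DX*(0.06-.12*np.cos(.6)); print("exp edge",e,.06+.12*np.sin(.6),"tip",C+DX*(0.06-.1*np.cos(.6)),.058+.1*np.sin(.6),telemetry.current_t())
E
```

```text
[-0.5  0.  -1.2]
hit False [-0.5 -0.2 -1.1] [0.62208635 0.09566533 0.07001766] [np.float64(0.6219025148547634), np.float64(0.09591807012330694), 0.06999999999999999]
0.0 [-1.   0.9 -2.2]
0.1 [-0.2 -0.1 -1.4]
0.2 [-0.2 -0.4 -1.3]
0.3 [ 0.9  0.4 -1.9]
0.4 [-0.5 -0.5 -1.9]
0.5 [ 0.1  0.1 -0.9]
0.6 [-0.1 -0.7 -1.9]
pry_tip [(array([0.572, 0.213, 0.117]), 0.75), (array([0.122, 0.418, 0.01 ]), 0.7), (array([0.65 , 0.038, 0.118]), 0.6), (array([ 0.268, -0.328,  0.013]), 0.49)]
pry_butt [(array([ 0.081, -0.292,  0.012]), 0.81), (array([0.647, 0.038, 0.114]), 0.64), (array([0.233, 0.262, 0.017]), 0.63)]
cover_edge [(array([0.582, 0.198, 0.13 ]), 0.64)]
exp edge [0.57944007 0.19843149] 0.12775709680740424 tip [0.57312322 0.2136817 ] 0.11446424733950354 13.625
```

View pics/scene2.png

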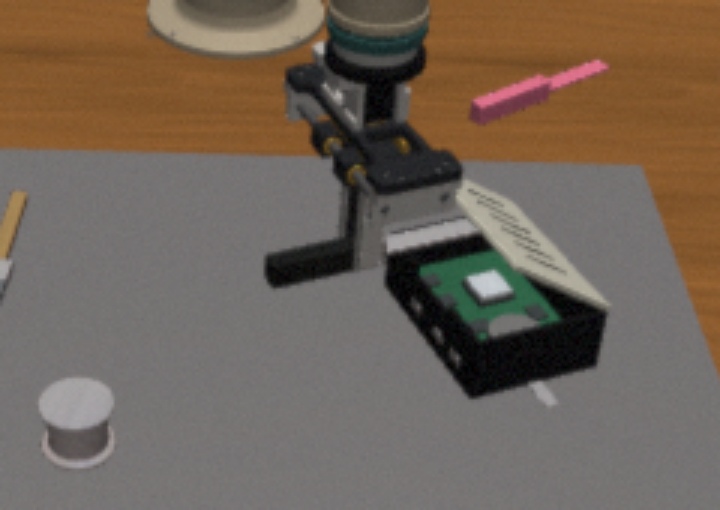

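The cover is up about 0.6 rad, resting on the blade, with only the blade touching it. Swinging on to the stop.

```bash
python3 - <<'E'
from h import *
F=lambda:np.round(telemetry.current_wrist_force(),1)
for th in np.arange(0.75,1.76,0.2): r.move_l(arc(th),vel=0.1)
print(F())
h=False
for th in (1.8,1.85,1.9,1.95):
    h=r.move_l(arc(th),vel=0.04,guard=8); print(th,h,F(),np.round(telemetry.current_ee_pos(),4),np.round(arc(th),4))
    if h: break
for cam in("scene","top"):
    a=vision.snapshot(cam); cv2.imwrite(f"pics/{cam}3.png",a[:,:,::-1])
    print(cam,[(np.round(d["at"],3),round(d["score"],2)) for d in models.mark_of("cover_edge",cam)])
cv2.imwrite("pics/scene3.png",cv2.resize(vision.snapshot("scene")[150:320,220:460],None,fx=3,fy=3)[:,:,::-1])
print("exp edge",C+DX*(0.06-.12*np.cos(1.85)),.06+.12*np.sin(1.85),telemetry.current_t())
E
```

```text
[ 0.7 -0.  -1.8]
1.8 False [ 0.7 -0.7 -1.1] [0.5748 0.2094 0.1703] [0.5749 0.2093 0.1704]
1.85 True [ 1.  -2.6  0.8] [0.5743 0.2112 0.169 ] [0.5731 0.2138 0.1691]
scene [(array([0.532, 0.318, 0.177]), 0.85)]
top [(array([0.531, 0.32 , 0.177]), 0.76)]
exp edge [0.52888334 0.32048623] 0.17535302435703598 16.4083
```

View pics/scene3.png

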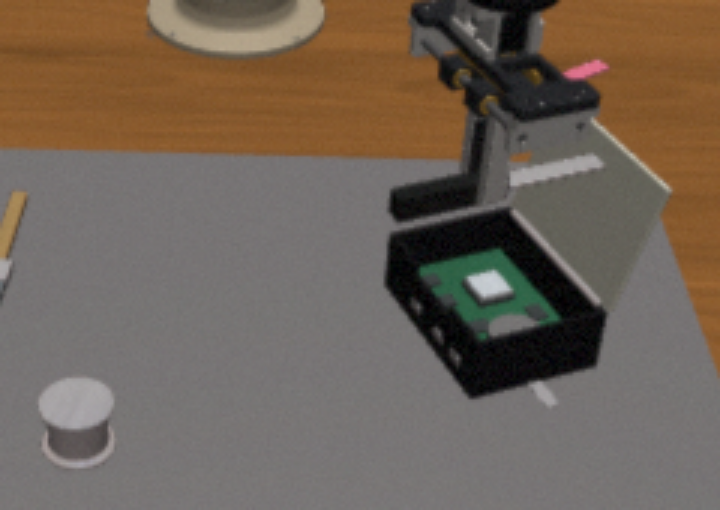

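The cover is leaning back past upright with the blade tip against its inside, and the edge measures within 4 mm of the full-open position. One firmer push to be sure, then back out and go to the tray.

```bash
python3 - <<'E'
from h import *
F=lambda:np.round(telemetry.current_wrist_force(),1)
p=np.array(telemetry.current_ee_pos()); f0=F()
print(r.move_l([*(p[:2]+DX*0.008),p[2]],vel=0.02,guard=15),f0,F(),np.linalg.norm(np.array(telemetry.current_ee_pos())-p))
r.move_l([*(p[:2]-DX*0.13),p[2]],vel=0.2)
a=vision.snapshot("scene"); print("edge",[np.round(d["at"],3) for d in models.mark_of("cover_edge","scene")][:1])
for n in("pry_tip","pry_butt"): print(n,[(np.round(d["at"],3),round(d["score"],2)) for d in models.mark_of(n,"scene")])
print("exp tip z",p[2]-DZ+.012)
T=np.array([0.554,-0.396]); ty=np.radians(-4); g=T-0.015*np.array([np.cos(ty),np.sin(ty)])
r.move_to([*g,0.16],down(ty)); print(F())
r.move_l([*g,0.06],vel=0.15); r.hold(0.3)
for n in("pry_tip","pry_butt","tray"):
    vision.snapshot("scene"); print(n,[(np.round(d["at"],3),round(d["score"],2)) for d in models.mark_of(n,"scene")])
print("exp tip",g+.11*np.array([np.cos(ty),np.sin(ty)]),.06-DZ+.012,telemetry.current_t())
a=vision.snapshot("top"); cv2.imwrite("pics/top4.png",cv2.resize(a[90:270,270:490],None,fx=3,fy=3)[:,:,::-1])
E
```

```text
True [ 1.5 -2.1  3. ] [ 1.3 -1.8 -0.6] 0.0007985846708527738
edge [array([0.534, 0.317, 0.175])]
pry_tip [(array([0.58 , 0.194, 0.148]), 0.72), (array([ 0.271, -0.328,  0.015]), 0.7), (array([0.124, 0.417, 0.013]), 0.67), (array([0.591, 0.172, 0.052]), 0.6)]
pry_butt [(array([0.656, 0.013, 0.153]), 0.97), (array([ 0.079, -0.294,  0.012]), 0.65), (array([0.231, 0.262, 0.016]), 0.64)]
exp tip z 0.15356846495993928
[-0.7 -0.3 -1.4]
pry_tip [(array([ 0.651, -0.403,  0.046]), 0.69), (array([ 0.27 , -0.331,  0.012]), 0.67), (array([0.123, 0.418, 0.012]), 0.61)]
pry_butt [(array([ 0.463, -0.392,  0.047]), 0.65), (array([0.231, 0.26 , 0.013]), 0.52), (array([ 0.082, -0.294,  0.013]), 0.5)]
tray [(array([ 0.554, -0.399,  0.001]), 0.65)]
exp tip [ 0.64876858 -0.40262687] 0.045 20.975
```

View pics/top4.png

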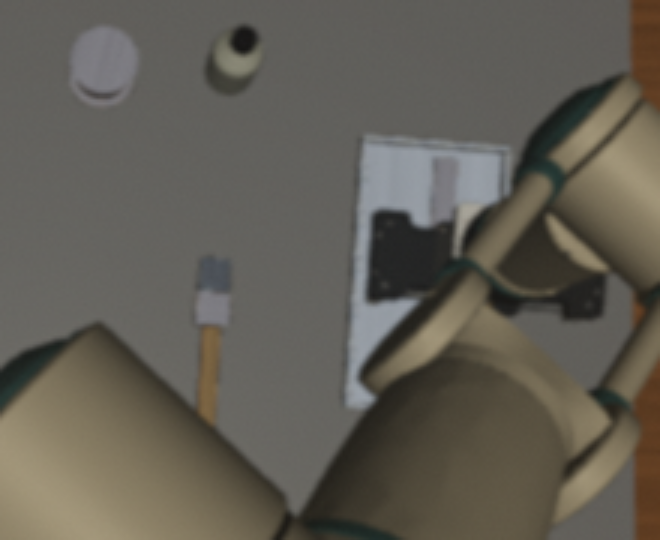

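The blade shows well inside the tray, at about (445,190) in the crop, and the tool is level to within 1 mm. Lowering until it touches the floor, then releasing.

```bash
python3 - <<'E'
from h import *
F=lambda:np.round(telemetry.current_wrist_force(),1)
p=np.array(telemetry.current_ee_pos())
r.move_l([p[0],p[1],0.038],vel=0.08); print(F())
h=r.move_l([p[0],p[1],0.0285],vel=0.015,guard=5); r.hold(0.3); print(h,F(),telemetry.current_ee_pos())
gripper_to(0.045); r.hold(0.2)
r.move_l([p[0],p[1],0.20],vel=0.12)
r.move_to([0.40,-0.05,0.35],down(0)); r.hold(0.3)
for cam in("scene","top"):
    a=vision.snapshot(cam); cv2.imwrite(f"pics/{cam}5.png",a[:,:,::-1])
    for n in("pry_tip","pry_butt","cover_edge","brush","spool","bottle"): print(cam,n,[(np.round(d["at"],3),round(d["score"],2)) for d in models.mark_of(n,cam)])
print(telemetry.current_t(),F())
E
```

```text
[-0.4  0.3 -1.3]
True [-0.3  0.7  5.8] [ 0.53916382 -0.39507662  0.03105924]
scene pry_tip [(array([ 0.269, -0.33 ,  0.012]), 0.81), (array([ 0.647, -0.405,  0.015]), 0.73), (array([0.123, 0.414, 0.014]), 0.69)]
scene pry_butt [(array([ 0.464, -0.39 ,  0.019]), 0.89), (array([ 0.081, -0.295,  0.013]), 0.81), (array([0.233, 0.263, 0.013]), 0.51)]
scene cover_edge [(array([0.53 , 0.318, 0.176]), 0.77)]
scene brush [(array([ 0.472, -0.209, -0.   ]), 0.57)]
scene spool [(array([ 0.728, -0.107, -0.001]), 0.75)]
scene bottle [(array([ 0.732, -0.222,  0.002]), 0.91)]
top pry_tip [(array([0.123, 0.41 , 0.009]), 0.95), (array([ 0.651, -0.402,  0.015]), 0.94), (array([ 0.266, -0.321,  0.014]), 0.62)]
top pry_butt [(array([ 0.079, -0.294,  0.01 ]), 0.9), (array([ 0.466, -0.386,  0.017]), 0.72), (array([0.233, 0.255, 0.011]), 0.56)]
top cover_edge [(array([0.529, 0.319, 0.176]), 0.76)]
top brush [(array([ 0.467, -0.208, -0.002]), 0.56)]
top spool [(array([ 0.731, -0.113, -0.001]), 0.6)]
top bottle [(array([ 0.739, -0.222,  0.001]), 0.9)]
27.1333 [-0.1 -1.5 -0.3]
```

View pics/scene5.png

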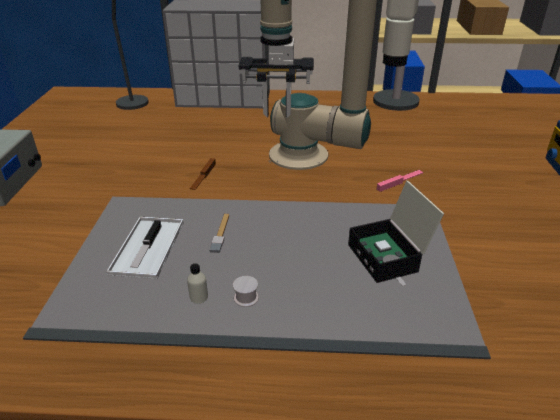

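The tool lies flat inside the tray at about (146,243), the cover is fully open at (415,215), and the brush, spool and bottle haven't moved.

```bash
python3 -c "
from plant import r; print(r.sign_off())"
```

```text
the job is handed in; nothing more can be done
None
```

The cover was levered up and swung back to its stop with the pry tool, the tool now lies flat in the tray, the brush, spool and bottle are where they were, and the job was handed in at about 27 s of the 59 s allowed.

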